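Put the clean vial away, then take up the contaminated bottle with the vial tongs

TASK

While the gripper is still clean, put the purple-capped vial back upright, fully down, in the rack slot that has the purple label clip, and let go of it. Then draw the spring tongs up out of their holder, close their jaws on the small orange-capped bottle in the steel tray, which is contaminated on the outside and must never be touched by the gripper or tipped over, and lift it at least 10 cm above the counter. Finish still holding it there in the tongs, still and upright above its tray, ready to be bagged; leave the other vials in the rack and the white-lidded sample pot where they are.

Things in the scene. Friction and masses are not known exactly. Their poses are not given: they have to be found in the camera images.
- purple_vial: Clear glass vial with a purple cap, 25 mm diameter, 62 mm tall, about 30 g, standing loose on the counter. Origin: centre of its underside; z up along its axis. Solid as a plain cylinder up to the cap.
- rack: Fixed white vial rack, 60 (x) by 196 (y) mm, 28 mm high, grey end cheeks 32 mm high. Origin: centre of its underside. Four bores at x = +4, y = +69, +23, -23, -69 mm, each 28 mm wide, 20 mm deep (floor 8 mm up), a coloured label clip on its -x side. From +y: red (vial in it), empty, yellow (vial in it), empty; the empty two have the purple and blue clips, either way round. Vials reach up to 76 mm.
- purple_slot (a point): Centre of the mouth (the rack's top face, 28 mm over the counter) of the bore with the purple label clip; same axes as the rack. A vial that is fully down has its underside 20 mm below this point.
- red_vial: Bystander: brown vial with a red cap, 27 mm diameter, 66 mm tall, standing loose in the rack. Origin: centre of its underside.
- yellow_vial: Bystander: clear vial with a yellow cap, 25 mm diameter, 58 mm tall, standing loose in the rack. Origin: centre of its underside.
- sample_pot_a: Bystander: sample pot with a white screw lid, 51 mm diameter, 74 mm tall, loose on the counter behind the work. Origin: centre of its underside.
- holder: Fixed tongs holder: a grey base 66 mm (x) by 98 mm (y) and 6 mm thick that carries a white open-topped well, inside 32 mm (x) by 65 mm (y), its rim 50 mm over the counter. The tongs stand in it on the base, jaws down, a few mm free at the sides, their top 155 mm over the counter. Origin: centre of its underside.
- tongs: Stainless spring tongs, 149 mm tall, 100 g, upright in the holder: flat bow on top (top at z = 149 mm), an arm on the +y and one on the -y side with blue grips outside (17 mm wide, z = 74 to 134 mm), black V-cupped rubber jaws below (22 mm tall, 23 mm wide in x). Origin: middle, level with the jaws' feet; z up, y from right arm to left. Relaxed, 39 to 50 mm over the grips, wider lower down.
- tongs_grip (a point): Point midway between the blue grips, 105 mm above the tongs' origin, 44 mm below the bow's top: take the tongs here from above, fingers closing along the tongs' y. Same axes as the tongs. Squeezing closes the jaws, letting off springs them open: each side takes about 1.5 N to begin, 4 to 6 N at the bottle. They lift with a light squeeze, 2 to 3 mm in on each side.
- tongs_jaws (a point): Point midway between the jaws, at half their height, 11 mm above the tongs' origin; same axes as the tongs. Relaxed, the jaws measure 56 mm over all along y, their inner edges 33 mm apart, the middles of the cups 46 mm. Closed on the bottle, the blue grips are parallel, 38 mm over their outer faces.
- jaw_left: The +y arm of the tongs with its blue grip and its jaw, hinged to the bow. Origin: on its hinge, 140 mm above the tongs' origin and 14.5 mm to the +y side.
- jaw_right: The -y arm of the tongs with its blue grip and its jaw; both arms swing alike. Origin: on its hinge, 140 mm above the tongs' origin and 14.5 mm to the -y side.
- tray: Fixed shallow stainless tray, 170 mm (its x) by 125 mm (its y), rim 18 mm over the counter, floor 2.5 mm thick, walls 2.5 mm. Origin: centre of its underside.
- bottle: Small brown bottle with an orange cap, 19 mm diameter, 40 mm tall, about 20 g, standing loose in the tray near its middle; contaminated, to be handled with the tongs only. Origin: centre of its underside; z up along its axis. Solid as a plain cylinder.
Things that resemble listed ones, but are neither listed nor needed, are in the scene too. Leave any blue or turquoise look-alike of the purple_vial alone.

How it is judged:
By the outcome, as a careful person would: the job done as asked, in the order asked, and still so for the second after the job is handed in, while the arm keeps its last pose, push and grip.
It also fails if it takes over 72 s, if anything falls off the work surface, if the arm or the gripper's body presses on something with over 40 N, if the wrist force passes 120 N, or if a joint passes its speed limit or range.

ROBOT

A 7-joint arm with a two-finger parallel gripper is mounted at the origin on a cart in front of the work surface, level with it; the furniture and walls round the work are solid. World frame = base frame: x ahead of the robot, y to its left, z up, the work surface at z = 0. Lengths are in m, angles in rad, forces in N, time in s.
With the tool pointing down it reaches from about 0.4 to 0.875 m from the base axis. Payload 19.3 kg.
Tool frame: the origin (TCP) lies at the very end of the fingers, on their centre line; the grasp point (between the pads) lies 19 mm behind it; z points along the fingers, y is the line along which they close (so a half turn about z gives the same grasp; the last joint's range is limited). The gripper opens to 85 mm and grips with 20 to 120 N. Pads are 22 mm wide; open, the fingers measure 114 mm over their backs; the gripper's body (76 mm by 85 mm) begins 54 mm behind the grasp point. The pads swing forward as they close: fully open they stand 13 mm farther back than shut.
Start: joints at [1.207, 0.521, -0.036, 1.599, 0.021, 1.021, -0.113], TCP at [0.181, -0.598, 0.203] pointing down, gripper open.
Joint ranges: [-2.91, 2.91], [-0.3, 2.13], [-1.5, 1.42], [0.17, 2.43], [-1.26, 4.41], [0.16, 1.93], [-2.52, 2.52]. Speed limits (rad/s): [1.89, 1.89, 2.39, 2.39, 3.01, 3.01, 3.01].

INTERFACE

Orientations are given as [roll, pitch, yaw] about the fixed x, y, z axes, in that order (R = Rz(yaw) Ry(pitch) Rx(roll)).
In Python, from workcell import bot gives the robot as it stands.
- The arm moves only by the shell command python3 -m crank 'ROWS' [FORCE]. ROWS is a JSON object of lists of equal length, an entry for each row: "travel": the shift along the world's x, y, z in cm, a list of three; "turn": the turn, a rotation vector about the world's x, y, z in degrees, a list of three; "gripper": the closure, from 0 (fully open) to 1 (shut). A call has exactly 5 rows; each row is the pose to reach, as a shift and turn from the pose commanded when the call began; what a row does not reach only later rows make up. A row lasts 1/10 s, in which the tool goes at most 50 mm and 8.59 degrees, less where a joint would pass 70% of its speed; a pose out of reach is approached as far as the arm can. A call with a gripper value outside its range is refused whole. The fingers move at their own pace and stop on an object; FORCE is the grip in N (left out, the last holds). Time passes only in rows, so rows that repeat a pose let the fingers close, or fill a call up. It gives the time, the measured TCP pose, the force, the opening and the grip force at its end, in the units of the state.
- bot.observe(): the state, without advancing time (a new reading comes with each control period).
- bot.grab_frame(name): name is "scene" or "top" or "wrist"; returns a dict with "pixels" (384x512x3 uint8, red, green, blue), "fx", "fy", "cx", "cy" (pixels), "extrinsics" (4x4, takes a point from world to camera coordinates). Camera axes: x right, y down, z forward; pixel columns grow to the right and rows downward; lengths in m; the calibration is good to about 2 mm. A picture is of the moment at which its call begins. There is no depth.
- bot.job_done(): hands the job in; it is judged then, once.
The state is a dict: "clock": time; "qpos": joint angles; "qd": joint speeds; "joint_efforts": joint torques, N m; "position": TCP position; "tool_rot": TCP orientation; "force": force on the tool from outside, world axes, zero at the start; "moment": the same for the moment, N m; "grip_width": finger opening in m; "finger_force": force on a finger pad.
Only numpy, scipy, OpenCV 4.12 (cv2) and the standard library are available. Lean on these libraries where they do the work, as an engineer would, in place of code of your own. Each camera call takes 0.05 s, during which the arm holds its last target. There are 200 camera calls.

## Working session

There is one attempt and no reset: what is moved stays moved. The work goes in short steps, Python scripts to look and compute and a shell command to move; the robot and the scene stay as the last step left them, time stands still between calls to the robot, and variables do not carry over. Pictures are saved under pics/ and viewed, at most 10 in all, crops included, and the job is handed in when it is done.

```bash
mkdir -p pics
cat > h.py <<'E'
import numpy as np,cv2
from workcell import bot
def grab(n,save=None):
    f=bot.grab_frame(n); im=cv2.cvtColor(f["pixels"],cv2.COLOR_RGB2BGR)
    if save: cv2.imwrite(f"pics/{save}.png",im); np.savez(f"pics/{save}.npz",im=im,K=[f["fx"],f["fy"],f["cx"],f["cy"]],E=f["extrinsics"])
    return im,f
def load(s):
    d=np.load(f"pics/{s}.npz"); K=d["K"]; return d["im"],dict(fx=K[0],fy=K[1],cx=K[2],cy=K[3],extrinsics=d["E"])
def ray(f,u,v):
    E=np.array(f["extrinsics"]);R=E[:3,:3];o=-R.T@E[:3,3]
    d=R.T@np.array([(u-f["cx"])/f["fx"],(v-f["cy"])/f["fy"],1]);return o,d/np.linalg.norm(d)
def plane(f,u,v,z):
    o,d=ray(f,u,v);return o+d*(z-o[2])/d[2]
def tri(a,b):
    (o1,d1),(o2,d2)=a,b
    A=np.stack([d1,-d2],1);s=np.linalg.lstsq(A,o2-o1,rcond=None)[0]
    p,q=o1+s[0]*d1,o2+s[1]*d2;return (p+q)/2,np.linalg.norm(p-q)
def proj(f,p):
    c=np.array(f["extrinsics"])@np.r_[p,1];return f["fx"]*c[0]/c[2]+f["cx"],f["fy"]*c[1]/c[2]+f["cy"]
E
python3 - <<'E'
from h import *
a,f=grab("scene","scene0");b,g=grab("top","top0");c,h=grab("wrist","wrist0")
for x in(f,g,h):print(np.round(np.array(x["extrinsics"]),3).tolist(),x["fx"],x["cx"],x["cy"])
s=bot.observe();print({k:np.round(s[k],3).tolist() for k in s})
E
```

```text
[[0.653, -0.757, 0.007, -0.345], [-0.368, -0.325, -0.871, 0.276], [0.662, 0.566, -0.492, 0.603], [0.0, 0.0, 0.0, 1.0]] 359.2102031287046 257.35054044420156 188.30867160496453
[[0.016, -1.0, 0.007, -0.025], [-0.984, -0.017, -0.178, 0.518], [0.178, -0.004, -0.984, 1.369], [0.0, 0.0, 0.0, 1.0]] 445.6307841870073 254.62665510276602 190.9907326199629
[[0.289, -0.957, -0.001, -0.624], [-0.922, -0.279, 0.268, -0.036], [-0.257, -0.077, -0.963, 0.378], [0.0, 0.0, 0.0, 1.0]] 305.0983611496047 255.01802268152625 200.3058655443808
{'clock': 0.15, 'qpos': [1.207, 0.522, -0.036, 1.6, 0.021, 1.021, -0.113], 'qd': [0.001, -0.002, 0.001, -0.003, -0.001, -0.001, 0.001], 'joint_efforts': [0.003, -92.738, 1.981, -37.006, 0.018, 0.006, -0.0], 'position': [0.181, -0.598, 0.203], 'tool_rot': [-3.141, 0.0, 0.294], 'force': [-0.542, -0.297, -1.397], 'moment': [0.031, -0.049, -0.006], 'finger_force': 0.0, 'grip_width': 0.085}
```

View pics/scene0.png

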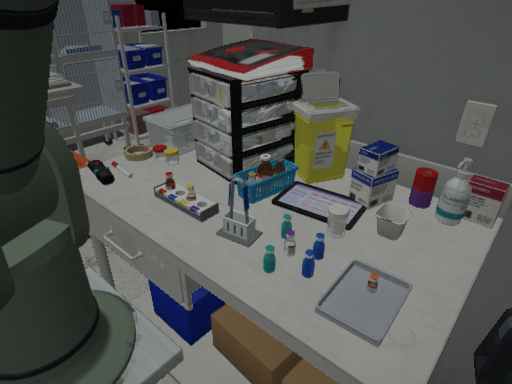

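View pics/top0.png

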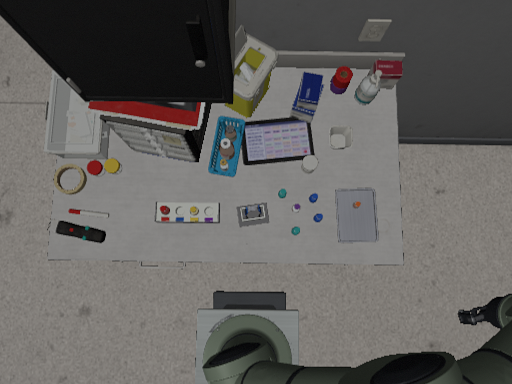

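The scene view shows the vial group in the middle, with the tongs holder at (240,225), the rack at (187,200) and the tray with the bottle at (373,284).
Candidates for purple_vial in the scene view:
- white/purple vial (290,243)
- turquoise vials (286,226) and (269,260)
- blue vials (319,246) and (308,264)
- red/purple can (424,187)

I choose (290,243), which is top (296,208), and check it in one close crop that also covers the rack clips.

Run:
```python
from h import *
a,f=load("scene0");b,g=load("top0")
z=lambda im,x,y,w,h,W,H:cv2.resize(im[y:y+h,x:x+w],(W,H),interpolation=cv2.INTER_CUBIC)
o=np.vstack([np.hstack([z(a,255,205,80,60,400,300),z(a,150,165,80,60,400,300)]),np.hstack([z(b,265,180,70,60,400,300),z(b,145,190,80,60,400,300)])])
cv2.imwrite("pics/crop1.png",o)
hsv=cv2.cvtColor(b,cv2.COLOR_BGR2HSV)
for n,lo,hi in[("purple",(125,60,40),(165,255,255)),("orange",(5,120,80),(18,255,255)),("blue",(105,120,40),(124,255,255)),("yellow",(19,100,60),(34,255,255)),("red",(170,100,50),(180,255,255)),]:
  for nm,im,ff in(("scene",a,f),("top",b,g)):
    m=cv2.inRange(cv2.cvtColor(im,cv2.COLOR_BGR2HSV),lo,hi);k,_,st,c=cv2.connectedComponentsWithStats(m)
    print(n,nm,[(st[i,4],*np.round(c[i],1).tolist(),*np.round(plane(ff,*c[i],0.05)[:2],3).tolist()) for i in range(1,k) if st[i,4]>=4 and (190<c[i][1]<245 if nm=="top" else 160<c[i][1]<320)])
```

```text
purple scene [(np.int32(331), 419.8, 198.2, 0.832, -0.308), (np.int32(40), 193.7, 208.3, 0.403, 0.104), (np.int32(32), 290.3, 232.1, 0.482, -0.139)]
purple top [(np.int32(23), 296.8, 206.0, 0.472, -0.15), (np.int32(39), 208.6, 219.9, 0.423, 0.126)]
orange scene [(np.int32(10), 428.6, 172.6, 1.003, -0.275), (np.int32(42), 373.8, 275.7, 0.475, -0.344)]
orange top [(np.int32(19), 357.5, 203.6, 0.483, -0.342)]
blue scene [(np.int32(16), 391.5, 170.6, 0.941, -0.185), (np.int32(96), 361.4, 177.8, 0.836, -0.137), (np.int32(108), 384.4, 178.5, 0.877, -0.19), (np.int32(5), 370.0, 175.8, 0.865, -0.151), (np.int32(26), 229.2, 192.7, 0.518, 0.092), (np.int32(96), 244.9, 197.1, 0.529, 0.044), (np.int32(27), 171.6, 196.5, 0.402, 0.192), (np.int32(31), 319.8, 235.1, 0.517, -0.195), (np.int32(203), 316.5, 250.0, 0.468, -0.218), (np.int32(197), 307.5, 267.3, 0.41, -0.234), (np.int32(2269), 186.1, 312.0, 0.178, -0.14)]
blue top [(np.int32(52), 313.1, 197.5, 0.5, -0.201), (np.int32(10), 258.6, 208.5, 0.462, -0.03), (np.int32(13), 246.2, 210.8, 0.454, 0.009), (np.int32(50), 318.0, 217.3, 0.437, -0.216), (np.int32(23), 179.3, 219.0, 0.425, 0.218)]
yellow scene [(np.int32(23), 251.7, 174.6, 0.638, 0.117), (np.int32(18), 189.5, 186.0, 0.471, 0.201), (np.int32(34), 182.5, 202.4, 0.402, 0.147)]
yellow top [(np.int32(26), 192.5, 209.0, 0.457, 0.178), (np.int32(27), 193.8, 219.2, 0.425, 0.173)]
red scene [(np.int32(12), 258.8, 174.8, 0.652, 0.101), (np.int32(540), 488.9, 187.2, 1.022, -0.433), (np.int32(7), 433.9, 181.6, 0.954, -0.305), (np.int32(12), 168.3, 184.7, 0.437, 0.252), (np.int32(4), 414.5, 188.0, 0.878, -0.277), (np.int32(25), 425.2, 190.3, 0.885, -0.304), (np.int32(7), 291.1, 246.3, 0.442, -0.17)]
red top []
```

View pics/crop1.png

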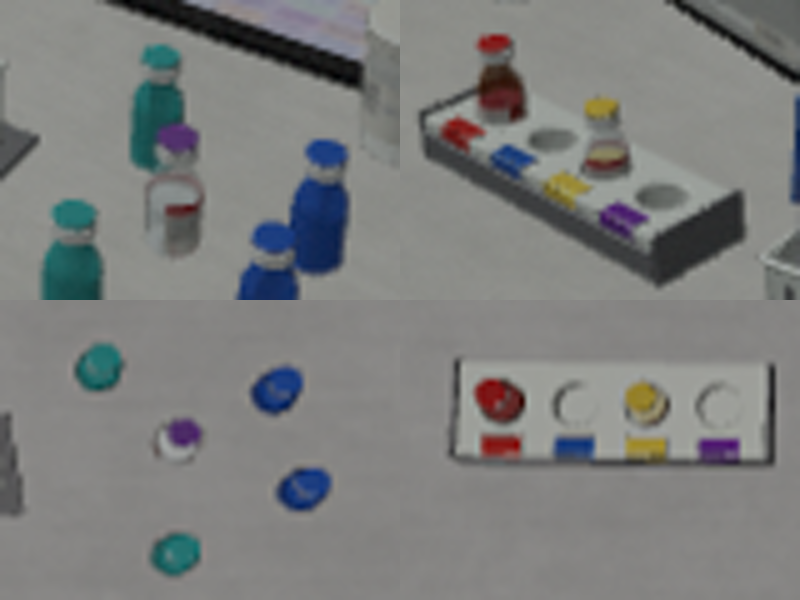

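Purple vial confirmed in the crop (scene 290,243), ringed by two turquoise and two blue vials. The purple clip marks the bore at the rack's −y end, next to the yellow vial; the blue clip is the second bore from +y.

Run:
```python
from h import *
a,f=load("scene0");b,g=load("top0");c,w=load("wrist0")
print("purple cap",tri(ray(f,290.3,232.1),ray(g,296.8,206)))
print("purple clip",tri(ray(f,193.7,208.3),ray(g,208.6,219.9)))
print("orange cap",tri(ray(f,373.8,275.7),ray(g,357.5,203.6)))
for n,u,v in[("teal1",282,193.5),("teal2",295,231),("b1",313.1,197.5),("b2",318,217.3)]:print(n,plane(g,u,v,.05))
E=np.array(w["extrinsics"]);R=E[:3,:3];o=-R.T@E[:3,3];p=np.array([.181,-.598,.203]);y=.294
Rt=np.array([[np.cos(y),np.sin(y),0],[np.sin(y),-np.cos(y),0],[0,0,-1]])
print("cam in tool",Rt.T@(o-p),"axis in tool",Rt.T@R[2],"x",Rt.T@R[0])
```

```text
purple cap (array([ 0.46968863, -0.14806182,  0.06183369]), np.float64(0.0015720891055510493))
purple clip (array([0.42450742, 0.12930617, 0.0291018 ]), np.float64(0.002881922538711782))
orange cap (array([ 0.4836055 , -0.34259814,  0.04271652]), np.float64(0.001642009981079261))
teal1 [ 0.51116818 -0.10297485  0.05      ]
teal2 [ 0.3930802  -0.14416007  0.05      ]
b1 [ 0.5000225 -0.2014436  0.05     ]
b2 [ 0.43728834 -0.21637321  0.05      ]
cam in tool [ 6.63434671e-02  9.11286984e-05 -1.70364167e-01] axis in tool [-0.26804849 -0.00116123  0.96340472] x [-9.45986465e-04  9.99999109e-01  9.42137507e-04]
```

Measured heights agree with the text: purple cap 62 mm, clip 29 mm, bottle cap 43 mm. Moving over the vial with the fingers closing along world x.

```bash
python3 -m crank '{"travel":[[2.5,4,0],[5,8,0],[7.5,12,0],[10,16,0],[12.5,20,0]],"turn":[[0,0,8],[0,0,16],[0,0,24],[0,0,32],[0,0,40]],"gripper":[0.2,0.4,0.4,0.4,0.4]}'; python3 -m crank '{"travel":[[3,5,0],[6,10,0],[9,15,0],[12,20,0],[16.4,24.8,0]],"turn":[[0,0,8],[0,0,16],[0,0,24],[0,0,33],[0,0,33]],"gripper":[0.4,0.4,0.4,0.4,0.4]}';python3 -m crank '{"travel":[[0,0,0],[0,0,0],[0,0,0],[0,0,0],[0,0,0]],"turn":[[0,0,0],[0,0,0],[0,0,0],[0,0,0],[0,0,0]],"gripper":[0.4,0.4,0.4,0.4,0.4]}'
cat > look.py <<'E'
import sys
from h import *
n=sys.argv[1];c,w=grab("wrist",n)
s=bot.observe();print({k:np.round(s[k],4).tolist() for k in("clock","position","tool_rot","grip_width")})
for nm,lo,hi in[("purple",(125,60,40),(165,255,255)),("orange",(5,120,80),(18,255,255)),("blue",(105,120,40),(124,255,255)),("teal",(80,100,40),(98,255,255))]:
    m=cv2.inRange(cv2.cvtColor(c,cv2.COLOR_BGR2HSV),lo,hi);k,_,st,ct=cv2.connectedComponentsWithStats(m)
    for i in range(1,k):
        if st[i,4]>40:print(nm,st[i].tolist(),np.round(ct[i],1),np.round(plane(w,*ct[i],.06),4))
E
python3 look.py w1
```

```text
clock: 0.65
position: [0.3065, -0.3965, 0.2031]
tool_rot: [3.142, 0.0, 0.998]
force: [1.3, -0.2, -0.0]
grip_width: 0.0514
finger_force: 0.0
clock: 1.15
position: [0.4403, -0.1858, 0.2033]
tool_rot: [-3.142, 0.0, 1.574]
force: [0.7, -0.9, -0.0]
grip_width: 0.0511
finger_force: 0.0
clock: 1.65
position: [0.4396, -0.1885, 0.2031]
tool_rot: [-3.141, 0.0, 1.566]
force: [-0.1, 0.5, 0.0]
grip_width: 0.0513
finger_force: 0.0
{'clock': 1.7, 'position': [0.4397, -0.1883, 0.2031], 'tool_rot': [-3.1415, 0.0001, 1.5665], 'grip_width': 0.0508}
purple [276, 135, 18, 18, 262] [284.4 143.5] [ 0.4682 -0.1486  0.06  ]
orange [285, 295, 13, 12, 120] [291.1 300.6] [ 0.4798 -0.3309  0.06  ]
blue [260, 0, 21, 12, 131] [268.9   5.2] [ 0.4516 -0.0248  0.06  ]
blue [297, 176, 27, 29, 488] [310.4 189.9] [ 0.4967 -0.1972  0.06  ]
blue [246, 188, 20, 30, 450] [255.4 202.1] [ 0.4385 -0.2104  0.06  ]
teal [311, 87, 33, 24, 557] [327.   98.5] [ 0.5089 -0.1055  0.06  ]
teal [205, 129, 25, 23, 429] [216.5 140.2] [ 0.3994 -0.145   0.06  ]
```

```bash
python3 -m crank '{"travel":[[1.5,2,-1],[2.9,4,-2],[2.9,4,-4],[2.9,4,-6],[2.9,4,-6]],"turn":[[0,0,0],[0,0,0],[0,0,0],[0,0,0],[0,0,0]],"gripper":[0.4,0.4,0.4,0.4,0.4]}'; python3 look.py w2
python3 - <<'E'
from h import *
a,f=load("w1");b,g=load("w2")
def top(im,lo=(125,60,40),hi=(165,255,255)):
    m=cv2.inRange(cv2.cvtColor(im,cv2.COLOR_BGR2HSV),lo,hi);cs=max(cv2.findContours(m,0,2)[0],key=cv2.contourArea);return cv2.minEnclosingCircle(cs)
A,B=top(a),top(b);print(A,B,tri(ray(f,*A[0]),ray(g,*B[0])))
E
```

```text
clock: 2.2
position: [0.4677, -0.1476, 0.1413]
tool_rot: [-3.138, -0.001, 1.568]
force: [-0.3, -0.2, 0.6]
grip_width: 0.0513
finger_force: 0.0
{'clock': 2.25, 'position': [0.4684, -0.1477, 0.1426], 'tool_rot': [-3.1398, -0.0006, 1.5675], 'grip_width': 0.0512}
purple [247, 189, 21, 21, 353] [257.1 198.6] [ 0.4679 -0.1487  0.06  ]
blue [206, 0, 39, 49, 984] [226.5  20.6] [ 0.4456 -0.0127  0.06  ]
blue [278, 224, 26, 30, 490] [289.3 237. ] [ 0.4963 -0.184   0.06  ]
blue [216, 237, 25, 30, 506] [229.3 250.4] [ 0.4428 -0.1968  0.06  ]
blue [286, 249, 20, 19, 292] [295.3 258.3] [ 0.5024 -0.2048  0.06  ]
blue [216, 264, 19, 19, 278] [225.1 272.9] [ 0.4383 -0.2193  0.06  ]
teal [293, 128, 34, 30, 708] [309.5 142.8] [ 0.5107 -0.1017  0.06  ]
teal [162, 172, 37, 36, 784] [180.5 189.7] [ 0.4028 -0.1407  0.06  ]
((284.5, 143.5), 9.300638198852539) ((257.2016906738281, 198.5336151123047), 10.796420097351074) (array([ 0.4681139 , -0.14854974,  0.06061836]), np.float64(0.000305316676040237))
```

View pics/w2.png

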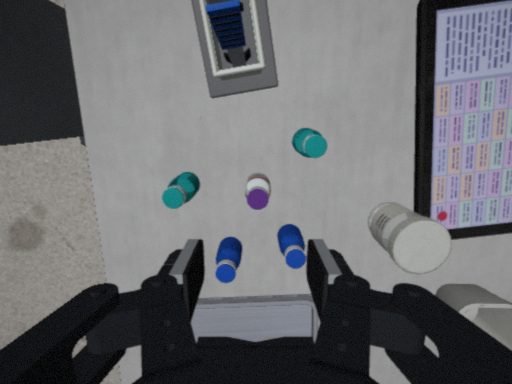

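Wrist view: purple cap at (257,198), height 61 mm from two views, centred between the open fingers; turquoise at (310,143) and (180,190), blue at (289,245) and (228,258) stay clear. Descend and grip.

```bash
python3 -m crank '{"travel":[[0,0,-3],[0,0,-6],[0,0,-9],[0,0,-11.5],[0,0,-11.5]],"turn":[[0,0,0],[0,0,0],[0,0,0],[0,0,0],[0,0,0]],"gripper":[0.4,0.4,0.4,0.4,0.4]}' 20; python3 -m crank '{"travel":[[0,0,0],[0,0,0],[0,0,0],[0,0,0],[0,0,0]],"turn":[[0,0,0],[0,0,0],[0,0,0],[0,0,0],[0,0,0]],"gripper":[0.5,0.6,0.8,0.9,0.9]}' 25;  python3 -m crank '{"travel":[[0,0,1],[0,0,3],[0,0,6],[0,0,9],[0,0,12]],"turn":[[0,0,0],[0,0,0],[0,0,0],[0,0,0],[0,0,0]],"gripper":[0.9,0.9,0.9,0.9,0.9]}'
python3 - <<'E'
from h import *
grab("scene","scene1")
E
```

```text
clock: 2.75
position: [0.4682, -0.1477, 0.0268]
tool_rot: [-3.139, -0.001, 1.568]
force: [0.0, 0.7, 1.4]
grip_width: 0.0516
finger_force: 0.0
clock: 3.25
position: [0.4693, -0.1479, 0.0286]
tool_rot: [3.141, 0.0, 1.568]
force: [-1.1, 0.6, -0.1]
grip_width: 0.0088
finger_force: 0.0
clock: 3.75
position: [0.4688, -0.1474, 0.15]
tool_rot: [3.142, -0.0, 1.568]
force: [-0.3, -0.2, -0.1]
grip_width: 0.0087
finger_force: 0.0
```

Grip closed to 8.8 mm with no force: missed. Looking again.

```bash
python3 look.py w3
python3 - <<'E'
from h import *
a,f=load("scene1");c,w=load("w3")
o=np.hstack([cv2.resize(a[170:320,220:420],(400,300),interpolation=2),cv2.resize(c,(400,300))]);cv2.imwrite("pics/c2.png",o)
E
```

```text
{'clock': 3.85, 'position': [0.4707, -0.148, 0.1521], 'tool_rot': [3.1365, 0.0017, 1.5677], 'grip_width': 0.0086}
purple [243, 185, 21, 20, 323] [252.9 194.4] [ 0.468  -0.1487  0.06  ]
blue [204, 6, 37, 46, 846] [223.   26.4] [ 0.4454 -0.0138  0.06  ]
blue [273, 220, 25, 24, 397] [284.6 230.8] [ 0.4973 -0.1836  0.06  ]
blue [214, 232, 21, 27, 253] [223.1 241.7] [ 0.4398 -0.1943  0.06  ]
blue [283, 243, 16, 16, 111] [292.8 248.8] [ 0.5053 -0.2019  0.06  ]
teal [287, 127, 32, 28, 628] [302.7 141.1] [ 0.5109 -0.1018  0.06  ]
teal [168, 170, 29, 28, 394] [185.4 180.5] [ 0.4084 -0.1357  0.06  ]
teal [162, 184, 21, 20, 317] [171.9 193.5] [ 0.3955 -0.1475  0.06  ]
```

View pics/c2.png

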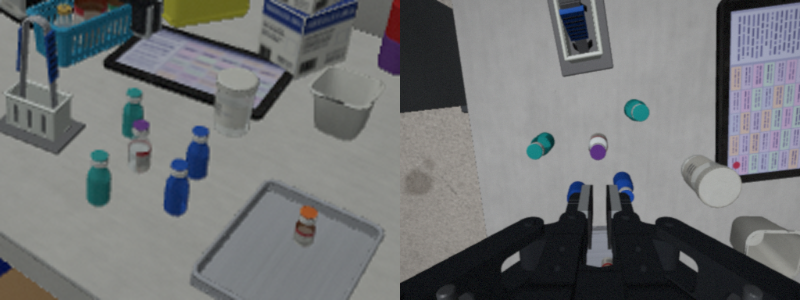

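The vial still stands untouched at (140,150) in the left crop, yet the gripper, reported right above it, does not appear in the scene view. I'll compare the views before trusting anything.

Run:
```python
from h import *
a,f=load("scene0");a1,_=load("scene1");b,g=load("top0");b2,g2=grab("top","top2");a2,f2=grab("scene","scene2")
d=lambda x,y:int((np.abs(x.astype(int)-y).max(2)>25).sum())
print("scene0-1",d(a,a1),"1-2",d(a1,a2),"top0-2",d(b,b2))
print(np.abs(np.array(f["extrinsics"])-f2["extrinsics"]).max(),np.abs(np.array(g["extrinsics"])-g2["extrinsics"]).max())
print(proj(f2,bot.observe()["position"]),proj(g2,bot.observe()["position"]))
cv2.imwrite("pics/c3.png",np.hstack([cv2.resize(a2,(400,300)),cv2.resize(b2,(400,300))]))
```

```text
scene0-1 16154 1-2 122 top0-2 25740
0.0 0.0
(np.float64(292.5964598000528), np.float64(198.5816352300609)) (np.float64(299.4869108033921), np.float64(202.0213396559785))
```

View pics/c3.png

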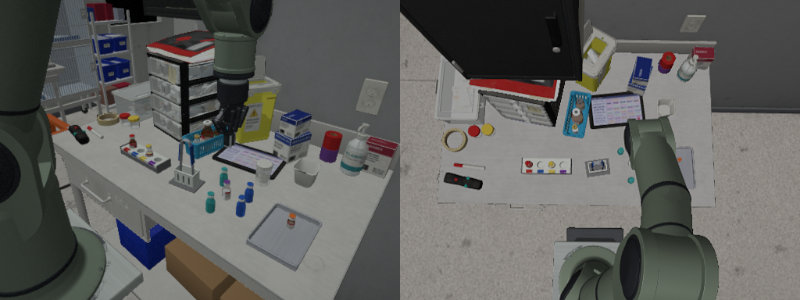

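Run:
```python
from h import *
a,f=load("scene0");a2,_=load("scene2");b,g=load("top0");b2,_=load("top2");w3,w=load("w3")
P=bot.observe()["position"];print(P, bot.observe()["tool_rot"],proj(w,P))
z=lambda im,x,y,W,H:cv2.resize(im[y:y+H,x:x+W],(400,300),interpolation=cv2.INTER_CUBIC)
p1=a2.copy();p3=w3.copy()
for im,ff in((p1,f),(p3,w)):
    u,v=map(int,proj(ff,P));cv2.circle(im,(u,v),1,(0,0,255),-1)
    for zz in(0,.06):
        u,v=map(int,proj(ff,np.r_[P[:2],zz]));cv2.circle(im,(u,v),1,(0,255,0),-1)
cv2.imwrite("pics/c4.png",np.hstack([z(p1,240,140,100,120-45),z(p3,160,130,200,150)]))
```

```text
[ 0.46920957 -0.14785686  0.14893208] [3.14033062e+00 6.62602506e-04 1.56768124e+00] (np.float64(254.51682341307213), np.float64(229.30153472267673))
```

View pics/c4.png

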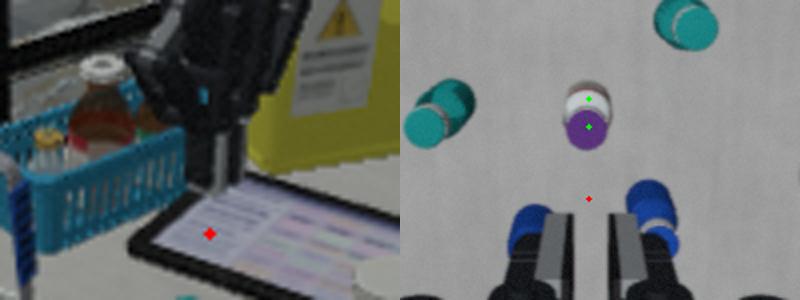

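The fingertips sit at scene (294,188), while the reported TCP projects to (292,199). The wrist view tells the same story: pad ends at v≈236, allowing for the 22 mm pad width. So the true tips are about 30 mm above the reported TCP, and the fingers closed above the cap. I'll quantify that before going down again.

```bash
python3 - <<'E'
from h import *
_,f=load("scene2");_,w=load("w3")
P=np.array([.4692,-.1478,.1489])
# scene: height on the vertical line through the tool that projects to tip row
for s in(0,.01,.02,.025,.03,.035,.04):
    q=P+[0,0,s]; print(s,"scene tip centre/near corner",np.round(proj(f,q),1),np.round(proj(f,q+[-.005,-.011,0]),1),"wrist near edge",np.round(proj(w,q+[.005,.011,0]),1),np.round(proj(w,q+[-.005,.011,0]),1))
print("tri pad end (wrist 256,236 / scene 294.5,187)",tri(ray(w,256,236),ray(f,294.5,187)))
E
python3 -m crank '{"travel":[[0,0,0],[0,0,0],[0,0,0],[0,0,0],[0,0,-1]],"turn":[[0,0,0],[0,0,0],[0,0,0],[0,0,0],[0,0,0]],"gripper":[0.4,0.4,0.4,0.4,0.4]}'
```

```text
0 scene tip centre/near corner [292.6 198.6] [295.5 201.3] wrist near edge [262.7 212.1] [246.2 212.2]
0.01 scene tip centre/near corner [292.8 194.5] [295.7 197.2] wrist near edge [263.2 217.5] [245.8 217.5]
0.02 scene tip centre/near corner [293.1 190.3] [296. 193.] wrist near edge [263.7 223.4] [245.3 223.5]
0.025 scene tip centre/near corner [293.2 188.3] [296.2 190.9] wrist near edge [264.  226.7] [245.  226.8]
0.03 scene tip centre/near corner [293.4 186.1] [296.3 188.8] wrist near edge [264.4 230.1] [244.8 230.2]
0.035 scene tip centre/near corner [293.5 184. ] [296.5 186.6] wrist near edge [264.7 233.8] [244.5 233.9]
0.04 scene tip centre/near corner [293.6 181.9] [296.6 184.5] wrist near edge [265.1 237.7] [244.2 237.8]
tri pad end (wrist 256,236 / scene 294.5,187) (array([ 0.47216847, -0.14493366,  0.17353242]), np.float64(0.006711912048648051))
clock: 4.45
position: [0.4696, -0.1478, 0.1383]
tool_rot: [3.14, 0.0, 1.568]
force: [1.0, -0.2, -0.3]
grip_width: 0.0514
finger_force: 0.0
```

Consistent offset of 30–35 mm. Descend in stages watching force, then grip.

```bash
python3 -m crank '{"travel":[[0,0,-4],[0,0,-8],[0,0,-11],[0,0,-12.5],[0,0,-13]],"turn":[[0,0,0],[0,0,0],[0,0,0],[0,0,0],[0,0,0]],"gripper":[0.4,0.4,0.4,0.4,0.4]}' 20; python3 -m crank '{"travel":[[0,0,-0.3],[0,0,-0.6],[0,0,-1],[0,0,-1.2],[0,0,-1.2]],"turn":[[0,0,0],[0,0,0],[0,0,0],[0,0,0],[0,0,0]],"gripper":[0.4,0.4,0.4,0.4,0.4]}' ;python3 -m crank '{"travel":[[0,0,0],[0,0,0],[0,0,0],[0,0,0],[0,0,0]],"turn":[[0,0,0],[0,0,0],[0,0,0],[0,0,0],[0,0,0]],"gripper":[0.5,0.6,0.75,0.75,0.75]}' 25
```

```text
clock: 4.95
position: [0.4678, -0.147, 0.0059]
tool_rot: [-3.139, -0.001, 1.568]
force: [-0.3, -0.1, -0.0]
grip_width: 0.0512
finger_force: 0.0
clock: 5.45
position: [0.4691, -0.1478, -0.0038]
tool_rot: [3.141, 0.0, 1.568]
force: [0.9, 0.8, 0.9]
grip_width: 0.0513
finger_force: 0.0
clock: 5.95
position: [0.4692, -0.1477, -0.0037]
tool_rot: [3.141, 0.0, 1.568]
force: [-0.4, -0.4, 6.2]
grip_width: 0.0241
finger_force: 25.7
```

Vial gripped (24 mm, 26 N). Lift high (the tongs reach 155 mm) and swing over to the rack.

```bash
python3 -m crank '{"travel":[[0,0,2],[0,0,6],[0,0,11],[0,0,16],[0,0,21]],"turn":[[0,0,0],[0,0,0],[0,0,0],[0,0,0],[0,0,0]],"gripper":[0.75,0.75,0.75,0.75,0.75]}';python3 -m crank '{"travel":[[0,0,4],[0,4,4.5],[0,8.5,4.5],[-0.5,13,4.5],[-1,17.5,4.5]],"turn":[[0,0,0],[0,0,0],[0,0,0],[0,0,0],[0,0,0]],"gripper":[0.75,0.75,0.75,0.75,0.75]}';python3 -m crank '{"travel":[[0,4,0],[0,8,0],[0,10,0],[0,10,0],[0,10,0]],"turn":[[0,0,0],[0,0,0],[0,0,0],[0,0,0],[0,0,0]],"gripper":[0.75,0.75,0.75,0.75,0.75]}'; python3 look.py w5
```

```text
clock: 6.45
position: [0.4685, -0.1474, 0.2081]
tool_rot: [-3.141, -0.0, 1.568]
force: [1.4, -1.4, -1.3]
grip_width: 0.0241
finger_force: 25.3
clock: 6.95
position: [0.4585, 0.0289, 0.2512]
tool_rot: [3.141, 0.0, 1.567]
force: [0.7, -0.1, -0.9]
grip_width: 0.0241
finger_force: 25.4
clock: 7.45
position: [0.4589, 0.1271, 0.2509]
tool_rot: [-3.141, 0.0, 1.569]
force: [0.2, -0.6, -1.3]
grip_width: 0.0244
finger_force: 25.4
{'clock': 7.5, 'position': [0.459, 0.1265, 0.2509], 'tool_rot': [-3.1412, 0.0005, 1.5672], 'grip_width': 0.0244}
purple [226, 158, 11, 19, 198] [230.7 167.2] [0.4284 0.135  0.06  ]
purple [232, 273, 47, 44, 1587] [254.7 294.4] [ 0.4565 -0.0375  0.06  ]
blue [226, 81, 9, 22, 174] [229.7  91.6] [0.4293 0.2203 0.06  ]
teal [450, 189, 48, 33, 296] [477.5 201.9] [0.7312 0.0911 0.06  ]
teal [453, 197, 17, 11, 59] [461.  203.1] [0.7111 0.0896 0.06  ]
teal [374, 220, 21, 8, 56] [382.8 222.9] [0.6177 0.064  0.06  ]
teal [372, 227, 30, 14, 137] [386.4 234.7] [0.624  0.0481 0.06  ]
teal [451, 233, 26, 19, 189] [461.5 243.1] [0.7212 0.0364 0.06  ]
teal [404, 235, 28, 12, 116] [416.3 240.2] [0.6628 0.0406 0.06  ]
teal [286, 320, 8, 10, 57] [289.4 323.8] [ 0.5044 -0.0839  0.06  ]
teal [218, 329, 7, 9, 50] [220.6 332.9] [ 0.4085 -0.0986  0.06  ]
```

View pics/w5.png

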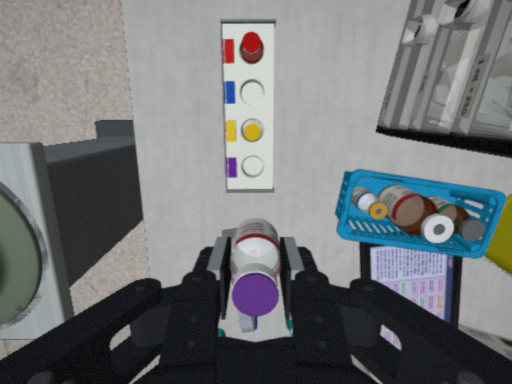

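Wrist view: vial in hand upright (cap 255,294, bottom near 257,230). The rack runs from (248,20) to (250,190), purple clip at (231,167), empty purple bore at about (252,166). Next I fit the bore and rack edges.

Run:
```python
from h import *
c,w=load("w5");S=6
roi=c[10:200,215:285];g=cv2.cvtColor(cv2.resize(roi,None,fx=S,fy=S,interpolation=cv2.INTER_CUBIC),cv2.COLOR_BGR2GRAY)
H=cv2.HoughCircles(g,cv2.HOUGH_GRADIENT,1,150,param1=80,param2=15,minRadius=55,maxRadius=85)
if H is not None:
  for u,v,r in H[0]:
    U,V=215+(u+.5)/S-.5,10+(v+.5)/S-.5;print("circ",round(U,1),round(V,1),round(r/S,1),plane(w,U,V,.028).round(4))
def blob(lo,hi):
    m=cv2.inRange(cv2.cvtColor(roi,cv2.COLOR_BGR2HSV),lo,hi);k,_,st,ct=cv2.connectedComponentsWithStats(m);i=1+st[1:,4].argmax();return ct[i]+[215,10],st[i]
for n,lo,hi in[("purple",(125,60,40),(165,255,255)),("blue",(105,120,40),(124,255,255))]:
    q,st=blob(lo,hi);print(n,q,plane(w,*q,.028).round(4))
g0=cv2.cvtColor(roi,cv2.COLOR_BGR2GRAY)
m=(g0>170).astype(np.uint8);m=cv2.morphologyEx(m,cv2.MORPH_CLOSE,np.ones((25,25)))
cs=max(cv2.findContours(m,0,2)[0],key=cv2.contourArea);r=cv2.minAreaRect(cs);print(r)
P=np.array([plane(w,u+215,v+10,.028)[:2] for u,v in cv2.boxPoints(r)]);print(P.round(4),P.mean(0).round(4),[np.linalg.norm(P[i]-P[i-1]).round(4) for i in range(4)])
print("row of bore",g0[156,:].tolist());print("col",g0[140:190,37].tolist())
```

```text
circ 252.2 129.7 11.8 [0.4539 0.1773 0.028 ]
circ 252.5 166.8 10.4 [0.4541 0.1302 0.028 ]
circ 251.5 49.8 12.6 [0.4536 0.269  0.028 ]
circ 251.8 92.3 10.7 [0.4537 0.2217 0.028 ]
purple [230.72222222 167.21212121] [0.4258 0.1298 0.028 ]
blue [229.72988506  91.62068966] [0.4268 0.2226 0.028 ]
((34.5, 94.49998474121094), (188.99996948242188, 68.99998474121094), 90.0)
[[0.4122 0.3106]
 [0.491  0.3103]
 [0.496  0.0867]
 [0.4037 0.087 ]] [0.4507 0.1987] [np.float64(0.2238), np.float64(0.0787), np.float64(0.2237), np.float64(0.0923)]
row of bore [173, 173, 174, 172, 174, 171, 173, 168, 167, 149, 109, 92, 134, 130, 83, 68, 65, 70, 69, 73, 84, 131, 184, 209, 209, 198, 160, 142, 176, 205, 209, 210, 211, 211, 212, 209, 211, 209, 210, 211, 210, 212, 209, 209, 209, 212, 209, 197, 190, 201, 210, 213, 211, 209, 211, 210, 210, 203, 187, 177, 175, 172, 174, 174, 176, 173, 172, 172, 174, 174]
col [211, 212, 210, 210, 201, 185, 170, 206, 209, 209, 211, 211, 210, 212, 212, 209, 209, 211, 210, 213, 212, 212, 211, 210, 197, 156, 150, 168, 206, 210, 210, 211, 210, 213, 212, 211, 211, 208, 190, 119, 117, 111, 125, 176, 177, 176, 178, 179, 179, 177]
```

Run:
```python
from h import *
c,w=load("w5")
m=cv2.inRange(cv2.cvtColor(c,cv2.COLOR_BGR2HSV),(125,60,40),(165,255,255));cs=max(cv2.findContours(m,0,1)[0],key=cv2.contourArea)
e=cv2.fitEllipse(cv2.convexHull(cs));print(e,plane(w,*e[0],.3166),bot.observe()["position"])
g=cv2.cvtColor(c,cv2.COLOR_BGR2GRAY);print(g[228,225:290].tolist());print(g[240,225:290].tolist());print(g[208:240,256].tolist())
```

```text
((254.77902221679688, 294.39447021484375), (43.289249420166016, 46.31279754638672), 88.57984161376953) [0.45754983 0.12709771 0.3166    ] [0.45901026 0.12648809 0.25090586]
[167, 163, 164, 161, 158, 156, 153, 145, 129, 117, 114, 114, 125, 137, 141, 135, 131, 131, 136, 129, 120, 116, 118, 118, 119, 119, 118, 114, 111, 109, 110, 106, 110, 110, 109, 109, 107, 111, 115, 119, 123, 123, 123, 116, 106, 98, 88, 87, 93, 113, 147, 171, 177, 176, 177, 178, 177, 176, 175, 177, 180, 176, 179, 176, 176]
[102, 80, 36, 17, 14, 36, 89, 130, 145, 149, 139, 115, 92, 60, 61, 75, 86, 124, 160, 181, 197, 201, 202, 202, 203, 204, 205, 202, 201, 202, 203, 205, 200, 199, 199, 198, 195, 193, 188, 188, 187, 172, 145, 108, 79, 56, 47, 41, 59, 75, 73, 64, 72, 109, 108, 55, 20, 23, 34, 75, 103, 108, 108, 108, 108]
[175, 175, 177, 176, 177, 175, 174, 175, 177, 169, 150, 140, 143, 139, 123, 101, 110, 119, 105, 116, 106, 101, 121, 122, 124, 87, 59, 47, 72, 131, 196, 201]
```

Run:
```python
from h import *
_,w=load("w5")
for v in(217,218,219):print(v,plane(w,254,v,.2546)-[0,.0125,0])
_,w2=load("w2");_,w1=load("w1")
```

```text
217 [0.45702274 0.12553435 0.2546    ]
218 [0.45702035 0.12492556 0.2546    ]
219 [0.45701795 0.12431564 0.2546    ]
```

```bash
python3 -m crank '{"travel":[[-0.2,0.3,-4],[-0.3,0.5,-9],[-0.3,0.5,-14],[-0.3,0.5,-18],[-0.3,0.5,-20]],"turn":[[0,0,0],[0,0,0],[0,0,0],[0,0,0],[0,0,0]],"gripper":[0.75,0.75,0.75,0.75,0.75]}';python3 -m crank '{"travel":[[0,0,-1],[0,0,-1.8],[0,0,-1.8],[0,0,-1.8],[0,0,-1.8]],"turn":[[0,0,0],[0,0,0],[0,0,0],[0,0,0],[0,0,0]],"gripper":[0.75,0.75,0.75,0.75,0.75]}'; python3 -m crank '{"travel":[[0,0,-0.4],[0,0,-0.8],[0,0,-1.2],[0,0,-1.2],[0,0,-1.2]],"turn":[[0,0,0],[0,0,0],[0,0,0],[0,0,0],[0,0,0]],"gripper":[0.75,0.75,0.75,0.75,0.75]}'
```

```text
clock: 8.0
position: [0.4547, 0.1305, 0.0481]
tool_rot: [-3.138, 0.001, 1.566]
force: [0.2, 0.5, 1.8]
grip_width: 0.0243
finger_force: 25.3
clock: 8.5
position: [0.4567, 0.1324, 0.034]
tool_rot: [3.14, -0.0, 1.568]
force: [0.6, 0.0, -0.4]
grip_width: 0.0242
finger_force: 25.3
clock: 9.0
position: [0.4559, 0.1324, 0.0209]
tool_rot: [-3.141, 0.0, 1.568]
force: [-0.1, 0.3, -1.0]
grip_width: 0.0241
finger_force: 25.4
```

Bottom is past the mouth without force. Continue to the floor.

```bash
python3 -m crank '{"travel":[[0,0,-0.4],[0,0,-0.8],[0,0,-1.2],[0,0,-1.5],[0,0,-1.6]],"turn":[[0,0,0],[0,0,0],[0,0,0],[0,0,0],[0,0,0]],"gripper":[0.75,0.75,0.75,0.75,0.75]}';python3 -m crank '{"travel":[[0,0,-0.1],[0,0,-0.1],[0,0,-0.1],[0,0,-0.1],[0,0,-0.1]],"turn":[[0,0,0],[0,0,0],[0,0,0],[0,0,0],[0,0,0]],"gripper":[0.75,0.75,0.75,0.75,0.75]}'; python3 look.py w6
```

```text
clock: 9.5
position: [0.4559, 0.1324, 0.0047]
tool_rot: [-3.141, 0.0, 1.568]
force: [0.3, -1.0, -0.1]
grip_width: 0.024
finger_force: 25.4
clock: 10.0
position: [0.4561, 0.1324, 0.0043]
tool_rot: [3.141, 0.0, 1.568]
force: [-3.2, 0.0, 6.2]
grip_width: 0.0243
finger_force: 25.8
{'clock': 10.05, 'position': [0.456, 0.1324, 0.0042], 'tool_rot': [3.1415, 0.0, 1.5679], 'grip_width': 0.0245}
purple [187, 231, 6, 42, 124] [189.2 251.6] [0.4278 0.146  0.06  ]
purple [192, 231, 22, 35, 452] [200.9 242.3] [0.4328 0.1501 0.06  ]
purple [232, 273, 46, 43, 1593] [254.7 294.4] [0.4546 0.1259 0.06  ]
blue [179, 31, 27, 63, 1494] [192.2  61.8] [0.4332 0.2178 0.06  ]
blue [173, 32, 7, 62, 167] [175.9  62.4] [0.4276 0.2176 0.06  ]
teal [438, 250, 74, 111, 2292] [480.8 296.5] [0.5515 0.1246 0.06  ]
```

Floor contact exactly at the predicted height (6 N). Release and rise.

```bash
python3 -m crank '{"travel":[[0,0,0],[0,0,0],[0,0,0],[0,0,0.5],[0,0,1.5]],"turn":[[0,0,0],[0,0,0],[0,0,0],[0,0,0],[0,0,0]],"gripper":[0.65,0.5,0.5,0.5,0.5]}';python3 -m crank '{"travel":[[0,0,3],[0,0,7],[0,0,12],[0,0,17],[0,0,22]],"turn":[[0,0,0],[0,0,0],[0,0,0],[0,0,0],[0,0,0]],"gripper":[0.5,0.5,0.5,0.5,0.5]}'; python3 look.py w7
python3 - <<'E'
from h import *
b,g=grab("scene","scene3");c,w=load("w7")
cv2.imwrite("pics/c5.png",np.hstack([cv2.resize(b[160:235,140:240],(400,300),interpolation=2),cv2.resize(c,(400,300))]))
m=lambda im:max(cv2.findContours(cv2.inRange(cv2.cvtColor(im,cv2.COLOR_BGR2HSV),(125,60,40),(165,255,255)),0,2)[0],key=cv2.contourArea)
E
```

```text
clock: 10.55
position: [0.4557, 0.1323, 0.0192]
tool_rot: [-3.141, 0.0, 1.568]
force: [-0.2, 0.7, 0.7]
grip_width: 0.0427
finger_force: 0.0
clock: 11.05
position: [0.4552, 0.1325, 0.242]
tool_rot: [3.141, -0.0, 1.569]
force: [1.6, -1.1, -0.1]
grip_width: 0.0426
finger_force: 0.0
{'clock': 11.1, 'position': [0.4578, 0.134, 0.249], 'tool_rot': [3.1334, -0.0023, 1.569], 'grip_width': 0.043}
purple [228, 163, 11, 20, 215] [233.1 172.4] [0.4282 0.1358 0.06  ]
purple [248, 170, 16, 16, 195] [255.8 177.4] [0.4548 0.1299 0.06  ]
blue [228, 86, 9, 22, 176] [232.5  96.4] [0.4294 0.2202 0.06  ]
blue [239, 274, 16, 39, 547] [246.9 293.2] [ 0.4427 -0.0244  0.06  ]
teal [348, 178, 10, 11, 45] [351.9 182.2] [0.5681 0.1238 0.06  ]
teal [454, 192, 12, 11, 54] [459.4 197.4] [0.6983 0.1048 0.06  ]
teal [468, 196, 19, 11, 78] [477.2 200.8] [0.7203 0.1005 0.06  ]
teal [459, 200, 46, 54, 335] [487.8 219.5] [0.7379 0.0768 0.06  ]
teal [362, 223, 47, 26, 188] [388.6 234.5] [0.619  0.0575 0.06  ]
teal [355, 236, 18, 8, 43] [363.1 239.7] [0.5881 0.0506 0.06  ]
teal [457, 240, 26, 19, 179] [467.3 250.5] [0.7203 0.0357 0.06  ]
teal [411, 242, 27, 12, 111] [422.6 247.1] [0.6635 0.0405 0.06  ]
teal [444, 249, 12, 8, 41] [450.8 252.7] [0.7001 0.0328 0.06  ]
teal [288, 312, 18, 25, 347] [295.8 324. ] [ 0.5084 -0.0718  0.06  ]
```

View pics/c5.png

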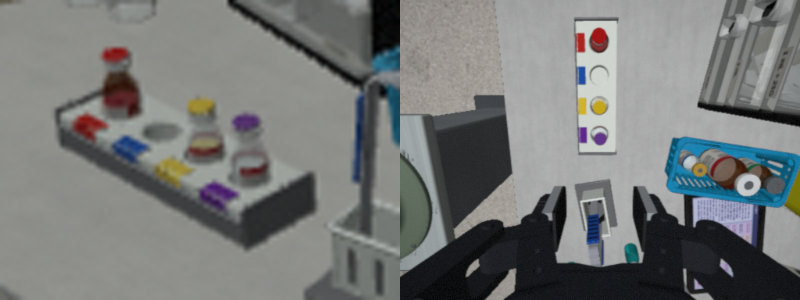

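Purple vial stands fully down in the purple-clip bore (cap 246,121 in the left crop), the bystanders are untouched, and the gripper is clear at width 43 mm. Now turn to the holder's yaw (about +11°) and view the tongs from above.

```bash
python3 -m crank '{"travel":[[0,0,1.5],[0,-2,3],[0,-4,4],[0,-6,4],[0,-8,4]],"turn":[[0,0,-8],[0,0,-16],[0,0,-24],[0,0,-32],[0,0,-40]],"gripper":[0.3,0,0,0,0]}';python3 -m crank '{"travel":[[0,-2,0],[0,-4,0],[0,-6.3,0],[0,-6.3,0],[0,-6.3,0]],"turn":[[0,0,-8],[0,0,-16],[0,0,-24],[0,0,-32],[0,0,-39]],"gripper":[0,0,0,0,0]}';python3 -m crank '{"travel":[[0,0,0],[0,0,0],[0,0,0],[0,0,0],[0,0,0]],"turn":[[0,0,0],[0,0,0],[0,0,0],[0,0,0],[0,0,0]],"gripper":[0,0,0,0,0]}';  python3 look.py w8|grep -v teal
python3 -m crank '{"travel":[[-2,0,0],[-4,0,0],[-4,0,0],[-4,0,0],[-4,0,0]],"turn":[[0,0,0],[0,0,0],[0,0,0],[0,0,0],[0,0,0]],"gripper":[0,0,0,0,0]}'; python3 look.py w9|grep -v teal
python3 - <<'E'
from h import *
o=[]
for n in("w8","w9"):o.append(cv2.resize(load(n)[0],(400,300)))
cv2.imwrite("pics/c6.png",np.hstack(o))
E
```

```text
clock: 11.65
position: [0.4557, 0.0517, 0.2799]
tool_rot: [3.141, -0.001, 0.864]
force: [-0.7, 1.3, -1.1]
grip_width: 0.0854
finger_force: 0.0
clock: 12.15
position: [0.4556, -0.0111, 0.2796]
tool_rot: [-3.141, -0.0, 0.182]
force: [-0.1, -0.1, -0.2]
grip_width: 0.0854
finger_force: 0.0
clock: 12.65
position: [0.456, -0.0106, 0.2791]
tool_rot: [-3.142, 0.0, 0.19]
force: [0.2, 0.3, 0.7]
grip_width: 0.0851
finger_force: 0.0
{'clock': 12.7, 'position': [0.456, -0.0106, 0.2791], 'tool_rot': [-3.1415, 0.0001, 0.1898], 'grip_width': 0.0855}
purple [135, 143, 15, 14, 171] [142.1 149.5] [0.4535 0.1345 0.06  ]
purple [143, 161, 18, 13, 166] [151.6 167. ] [0.4334 0.1205 0.06  ]
orange [489, 188, 13, 11, 111] [495.1 193.1] [ 0.4841 -0.3275  0.06  ]
blue [76, 149, 18, 11, 137] [ 84.6 154.1] [0.4339 0.2058 0.06  ]
blue [383, 149, 25, 19, 293] [393.7 157.3] [ 0.5041 -0.1817  0.06  ]
blue [404, 156, 14, 14, 157] [410.5 162.3] [ 0.502  -0.2049  0.06  ]
blue [234, 172, 5, 25, 85] [235.5 184.4] [0.4312 0.0105 0.06  ]
blue [268, 173, 6, 25, 81] [270.5 184.9] [ 0.4392 -0.0346  0.06  ]
blue [380, 193, 25,
[... 355 characters left out ...]
'grip_width': 0.0855}
purple [138, 110, 15, 16, 186] [145.2 117.4] [0.4543 0.1344 0.06  ]
purple [145, 133, 20, 13, 178] [154.4 138.9] [0.4305 0.1205 0.06  ]
orange [501, 160, 11, 12, 109] [506.3 165.3] [ 0.4819 -0.3272  0.06  ]
blue [77, 120, 19, 12, 155] [ 85.9 125.6] [0.4307 0.2058 0.06  ]
blue [392, 121, 25, 19, 317] [402.3 129.7] [ 0.4996 -0.1818  0.06  ]
blue [414, 124, 15, 15, 169] [420.7 131.2] [ 0.5022 -0.2049  0.06  ]
blue [239, 140, 6, 21, 81] [241.6 149.1] [0.4385 0.0107 0.06  ]
blue [276, 141, 5, 21, 66] [277.9 150.8] [ 0.445  -0.0348  0.06  ]
blue [388, 167, 25, 20, 306] [398.5 175.7] [ 0.443  -0.1952  0.06  ]
blue [409, 176, 14, 14, 145] [415.2 182.6] [ 0.4382 -0.2195  0.06  ]
```

```bash
cat > grips.py <<'E'
from h import *
def grips(n):
    im,w=load(n);hs=cv2.cvtColor(im,cv2.COLOR_BGR2HSV)
    m=cv2.inRange(hs,(105,90,40),(124,255,255));k,_,st,ct=cv2.connectedComponentsWithStats(m)
    L=[(ct[i],st[i]) for i in range(1,k) if st[i,4]>40 and 215<ct[i][0]<300]
    return w,sorted(L,key=lambda q:q[0][0])
if __name__=="__main__":
    w,A=grips("w8");x,B=grips("w9")
    for A_,B_ in zip(A,B):
        print(A_[1],B_[1])
        for nm,o in(("mid",None),("top",0),("bot",1)):
            if o is None:u,v=A_[0],B_[0]
            else:
                u,v=[np.array([s[0]+s[2]/2-.5,s[1]+s[3]*o-.5]) for s in(A_[1],B_[1])]
            print(nm,tri(ray(w,*u),ray(x,*v)))
    for n in("w8","w9"):
        im,f=load(n);hs=cv2.cvtColor(im,cv2.COLOR_BGR2HSV)
        # holder base: dark grey plate on light counter
        g=cv2.cvtColor(im,cv2.COLOR_BGR2GRAY);m=((g>70)&(g<135)&(hs[...,1]<60)).astype(np.uint8)
        m=cv2.morphologyEx(m,cv2.MORPH_OPEN,np.ones((3,3)))
        roi=np.zeros_like(m);roi[100:270,180:330]=1
        k,l,st,ct=cv2.connectedComponentsWithStats(m*roi);i=1+st[1:,4].argmax()
        r=cv2.minAreaRect(cv2.findNonZero((l==i).astype(np.uint8)));print(n,st[i],r)
        P=np.array([plane(f,*q,.006)[:2] for q in cv2.boxPoints(r)]);print(P.round(4).tolist(),P.mean(0))
E
python3 grips.py
```

```text
[234 172   5  25  91] [239 139   7  22  99]
mid (array([0.44467228, 0.00907916, 0.11846105]), np.float64(0.00021295479503526224))
top (array([0.45399058, 0.01179256, 0.09125359]), np.float64(0.0001872030277050782))
bot (array([0.43514825, 0.00630305, 0.13332508]), np.float64(0.0005324181580779367))
[268 173   6  25  93] [276 141   5  21  85]
mid (array([ 0.45060244, -0.02930132,  0.11629727]), np.float64(0.0001461563980367736))
top (array([ 0.45902696, -0.02988616,  0.08247089]), np.float64(0.0010047649843307111))
bot (array([ 0.4412362 , -0.03039716,  0.13410373]), np.float64(0.0001454780135397657))
w8 [ 220  145   69   46 1180] ((253.9451904296875, 167.29075622558594), (67.69059753417969, 44.51048278808594), 0.9548412561416626)
[[0.4074, 0.0336], [0.4725, 0.0429], [0.4892, -0.0529], [0.4247, -0.0661]] [ 0.44845285 -0.01061236]
w9 [ 225  117   70   49 1919] ((259.0642395019531, 141.0448760986328), (69.15757751464844, 47.24970626831055), 1.2453643083572388)
[[0.4065, 0.0335], [0.4725, 0.0428], [0.4887, -0.053], [0.4233, -0.0663]] [ 0.44775059 -0.01072499]
```

View pics/c6.png

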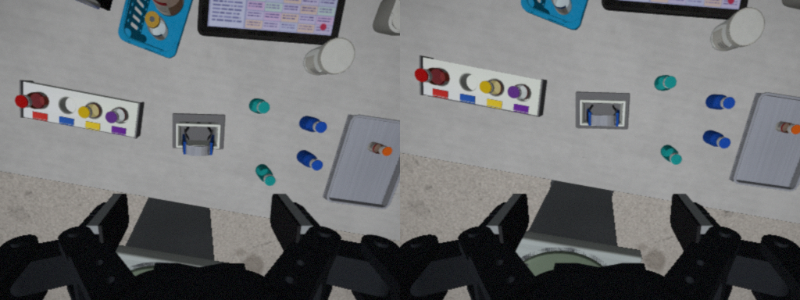

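Views show the holder at (199,133) in the left and (602,110) in the right half. The base plate measures 66×97 mm, centre (0.448,−0.011), yaw about 10°, and the grip centre (0.448,−0.010) agrees with it. Tongs top is near the stated 155 mm. Go above, align, descend.

```bash
python3 -m crank '{"travel":[[1.6,0,0],[3.15,0,0],[3.15,0,-4],[3.15,0,-8.5],[3.15,0,-11]],"turn":[[0,0,-1],[0,0,-1],[0,0,-1],[0,0,-1],[0,0,-1]],"gripper":[0,0,0,0,0]}' 20;python3 -m crank '{"travel":[[0,0,-2],[0,0,-4],[0,0,-6],[0,0,-8],[0,0,-9]],"turn":[[0,0,0],[0,0,0],[0,0,0],[0,0,0],[0,0,0]],"gripper":[0,0,0,0,0]}';python3 -m crank '{"travel":[[0,0,-0.5],[0,0,-1],[0,0,-1.5],[0,0,-1.5],[0,0,-1.5]],"turn":[[0,0,0],[0,0,0],[0,0,0],[0,0,0],[0,0,0]],"gripper":[0,0,0,0,0]}'
python3 - <<'E'
from h import *
a,f=grab("scene","scene4");g=load("w8")
s=bot.observe();print(np.round(s["position"],4),np.round(s["force"],1))
cv2.imwrite("pics/c7.png",cv2.resize(a[130:250,180:300],(600,600),interpolation=2))
E
```

```text
clock: 13.75
position: [0.4467, -0.0106, 0.1663]
tool_rot: [-3.141, 0.003, 0.172]
force: [0.6, -0.8, 0.1]
grip_width: 0.0855
finger_force: 0.0
clock: 14.25
position: [0.4473, -0.0105, 0.0775]
tool_rot: [-3.141, 0.002, 0.172]
force: [0.9, 0.8, -0.3]
grip_width: 0.0851
finger_force: 0.0
clock: 14.75
position: [0.4478, -0.0106, 0.0644]
tool_rot: [3.142, -0.0, 0.172]
force: [-0.0, 1.3, 0.4]
grip_width: 0.0856
finger_force: 0.0
[ 0.4478 -0.0107  0.0644] [ 0.1 -0.6 -0.2]
```

```bash
Z='"travel":[[0,0,0],[0,0,0],[0,0,0],[0,0,0],[0,0,0]],"turn":[[0,0,0],[0,0,0],[0,0,0],[0,0,0],[0,0,0]]'; true; python3 -m crank '{"travel":[[0,0,0],[0,0,0],[0,0,0],[0,0,0],[0,0,0]],"turn":[[0,0,0],[0,0,0],[0,0,0],[0,0,0],[0,0,0]],"gripper":[0.2,0.4,0.44,0.44,0.44]}'; python3 -m crank '{"travel":[[0,0,0],[0,0,0],[0,0,0],[0,0,0],[0,0,0]],"turn":[[0,0,0],[0,0,0],[0,0,0],[0,0,0],[0,0,0]],"gripper":[0.45,0.46,0.47,0.47,0.47]}';python3 -m crank '{"travel":[[0,0,0],[0,0,0],[0,0,0],[0,0,0],[0,0,0]],"turn":[[0,0,0],[0,0,0],[0,0,0],[0,0,0],[0,0,0]],"gripper":[0.48,0.49,0.5,0.5,0.5]}'
```

```text
clock: 15.3
position: [0.4476, -0.0106, 0.0641]
tool_rot: [-3.142, -0.0, 0.172]
force: [-0.4, 0.2, -0.4]
grip_width: 0.0479
finger_force: 0.1
clock: 15.8
position: [0.4477, -0.0107, 0.0642]
tool_rot: [3.141, -0.0, 0.171]
force: [-0.1, -2.8, 5.4]
grip_width: 0.0455
finger_force: 6.3
clock: 16.3
position: [0.448, -0.0107, 0.0644]
tool_rot: [3.141, -0.001, 0.172]
force: [0.6, -2.4, 10.7]
grip_width: 0.0431
finger_force: 11.5
```

Contact began at 48 mm; now squeezed 2.5 mm per side. Lift slowly.

```bash
python3 look.py w10|grep -E "clock|blue"; python3 -m crank '{"travel":[[0,0,0.3],[0,0,0.8],[0,0,1.5],[0,0,2.3],[0,0,3]],"turn":[[0,0,0],[0,0,0],[0,0,0],[0,0,0],[0,0,0]],"gripper":[0.5,0.5,0.5,0.5,0.5]}'; python3 look.py w11|grep -E "clock|blue";python3 -m crank '{"travel":[[0,0,1],[0,0,2],[0,0,3],[0,0,4],[0,0,5]],"turn":[[0,0,0],[0,0,0],[0,0,0],[0,0,0],[0,0,0]],"gripper":[0.5,0.5,0.5,0.5,0.5]}';python3 look.py w12|grep -E "clock|blue"
```

```text
{'clock': 16.35, 'position': [0.448, -0.0107, 0.0644], 'tool_rot': [3.1413, -0.0009, 0.1715], 'grip_width': 0.0429}
blue [497, 163, 15, 31, 341] [505.3 179. ] [ 0.5031 -0.1499  0.06  ]
blue [200, 227, 20, 101, 865] [208.3 276.4] [0.4106 0.013  0.06  ]
blue [291, 228, 20, 100, 857] [301.6 276.2] [ 0.4208 -0.0458  0.06  ]
blue [485, 242, 27, 38, 745] [500.2 257.9] [ 0.4546 -0.1663  0.06  ]
clock: 16.85
position: [0.4476, -0.0106, 0.0949]
tool_rot: [-3.142, -0.0, 0.172]
force: [0.1, -0.8, -0.8]
grip_width: 0.043
finger_force: 2.7
{'clock': 16.9, 'position': [0.4482, -0.0106, 0.0958], 'tool_rot': [3.1413, -0.0015, 0.1715], 'grip_width': 0.043}
blue [471, 157, 41, 36, 1142] [493.2 173.1] [ 0.5035 -0.1662  0.06  ]
blue [201, 227, 20, 101, 848] [209.  276.4] [0.3924 0.0148 0.06  ]
blue [290, 227, 21, 101, 853] [301.4 275.6] [ 0.4048 -0.0535  0.06  ]
blue [462, 228, 50, 42, 1352] [487.3 247.3] [ 0.4505 -0.1827  0.06  ]
clock: 17.4
position: [0.4476, -0.0107, 0.145]
tool_rot: [3.142, -0.0, 0.171]
force: [-0.6, -0.0, -1.3]
grip_width: 0.0429
finger_force: 2.7
{'clock': 17.45, 'position': [0.4483, -0.0106, 0.1463], 'tool_rot': [3.1412, -0.0018, 0.1715], 'grip_width': 0.043}
blue [438, 151, 45, 29, 894] [458.6 163.8] [ 0.5036 -0.1752  0.06  ]
blue [0, 161, 23, 15, 255] [ 11.1 167.5] [0.4363 0.1964 0.06  ]
blue [481, 162, 23, 21, 376] [491.8 171.7] [ 0.502  -0.2053  0.06  ]
blue [432, 212, 43, 33, 843] [451.3 226.6] [ 0.4488 -0.1883  0.06  ]
blue [201, 228, 20, 101, 858] [208.9 277.6] [0.3617 0.0182 0.06  ]
blue [290, 228, 21, 100, 844] [301.4 275.9] [ 0.3782 -0.0668  0.06  ]
blue [470, 234, 22, 19, 316] [480.6 243. ] [ 0.4381 -0.2198  0.06  ]
```

Tongs are up and rigidly held (2.7 N, grips unmoved in the wrist view). Raise and move toward the tray, measuring the bottle from two places.

```bash
python3 -m crank '{"travel":[[0,0,2],[0,0,4],[0,-2,6],[0,-5,6],[0,-8,6]],"turn":[[0,0,0],[0,0,0],[0,0,0],[0,0,0],[0,0,0]],"gripper":[0.5,0.5,0.5,0.5,0.5]}';python3 -m crank '{"travel":[[0,-4,0],[0,-8,0],[0,-12,0],[0,-14,0],[0,-15,0]],"turn":[[0,0,0],[0,0,0],[0,0,0],[0,0,0],[0,0,0]],"gripper":[0.5,0.5,0.5,0.5,0.5]}';python3 -m crank '{"travel":[[0,0,0],[0,0,0],[0,0,0],[0,0,0],[0,0,0]],"turn":[[0,0,0],[0,0,0],[0,0,0],[0,0,0],[0,0,0]],"gripper":[0.5,0.5,0.5,0.5,0.5]}';python3 look.py w13|grep -E "clock|orange";python3 -m crank '{"travel":[[1,-1,0],[1.5,-2.5,0],[1.5,-4,0],[1.5,-4,0],[1.5,-4,0]],"turn":[[0,0,0],[0,0,0],[0,0,0],[0,0,0],[0,0,0]],"gripper":[0.5,0.5,0.5,0.5,0.5]}';python3 look.py w14|grep -E "clock|orange"
```

```text
clock: 17.95
position: [0.4478, -0.0915, 0.2049]
tool_rot: [3.141, -0.001, 0.172]
force: [0.2, -0.6, -1.4]
grip_width: 0.0426
finger_force: 2.7
clock: 18.45
position: [0.4471, -0.2425, 0.204]
tool_rot: [-3.142, 0.0, 0.169]
force: [0.3, -0.1, -2.0]
grip_width: 0.0424
finger_force: 2.7
clock: 18.95
position: [0.4477, -0.2401, 0.2042]
tool_rot: [3.142, -0.0, 0.173]
force: [-0.1, 0.2, -1.1]
grip_width: 0.043
finger_force: 2.7
{'clock': 19.0, 'position': [0.4477, -0.2402, 0.2042], 'tool_rot': [3.1416, -0.0001, 0.1722], 'grip_width': 0.0431}
orange [346, 156, 15, 15, 176] [353.  162.8] [ 0.484  -0.3369  0.06  ]
clock: 19.5
position: [0.4621, -0.2811, 0.2039]
tool_rot: [-3.141, 0.0, 0.171]
force: [0.6, 1.6, 0.0]
grip_width: 0.0428
finger_force: 2.7
{'clock': 19.55, 'position': [0.4622, -0.2807, 0.204], 'tool_rot': [-3.1412, 0.0002, 0.1712], 'grip_width': 0.0429}
orange [306, 162, 15, 15, 173] [313.5 169. ] [ 0.4849 -0.3391  0.06  ]
```

```bash
cat > bt.py <<'E'
from h import *
def orange(im,top=False):
    m=cv2.inRange(cv2.cvtColor(im,cv2.COLOR_BGR2HSV),(5,120,80),(18,255,255))
    if top: m[:190]=0;m[230:]=0
    else: m[:130]=0
    c=max(cv2.findContours(m,0,2)[0],key=cv2.contourArea);return cv2.minEnclosingCircle(c)[0]
def multi(R):
    A=np.zeros((3,3));b=np.zeros(3)
    for o,d in R:
        M=np.eye(3)-np.outer(d,d);A+=M;b+=M@o
    return np.linalg.solve(A,b)
if __name__=="__main__":
    R={n:(lambda L:ray(L[1],*orange(L[0])))(load(n)) for n in("w1","w8","w9","w13","w14")}
    print("13/14",tri(R["w13"],R["w14"]));print("1/14",tri(R["w1"],R["w14"]))
    p=multi(list(R.values()));print("all wrist",p)
    for n in R:o,d=R[n];print(n,np.linalg.norm(np.cross(p-o,d)).round(4),(o+d*(.0425-o[2])/d[2]).round(4))
    E=load("w14")[1]["extrinsics"];print("cam coords bottle",E@np.r_[p,1])
    s=bot.observe();P=s["position"];print("cam coords TCP",E@np.r_[P,1],P,s["tool_rot"])
    y=.1715;d=p-P;print("tool x,y offset",d[0]*np.cos(y)+d[1]*np.sin(y),d[0]*np.sin(y)-d[1]*np.cos(y))
E
python3 bt.py
```

```text
13/14 (array([ 0.48278843, -0.34247608,  0.04318055]), np.float64(0.0002131480924107609))
1/14 (array([ 0.48236602, -0.34301258,  0.04133181]), np.float64(0.0006304958075074196))
all wrist [ 0.48242988 -0.34318506  0.04097538]
w1 0.0004 [ 0.482  -0.3424  0.0425]
w8 0.0002 [ 0.4828 -0.3419  0.0425]
w9 0.0001 [ 0.4823 -0.3418  0.0425]
w13 0.0001 [ 0.4826 -0.3428  0.0425]
w14 0.0003 [ 0.4828 -0.3426  0.0425]
cam coords bottle [ 0.0645319  -0.03467046  0.33664054  1.        ]
cam coords TCP [-5.61940423e-04  1.80551888e-02  1.82159411e-01  1.00000000e+00] [ 0.46224363 -0.28065162  0.20395914] [-3.14119875e+00  2.29614551e-04  1.71158953e-01]
tool x,y offset 0.009218129723929009 0.06506106286060855
```

Run:
```python
from h import *
P={"w13":np.array([.4477,-.2402,.2042]),"w14":np.array([.4622,-.2807,.204]),"w12":np.array([.448,-.0107,.1455])}
y=.1718
for n in P:
    im,w=load(n);g=cv2.cvtColor(im,cv2.COLOR_BGR2GRAY)
    m=(g<60).astype(np.uint8);roi=np.zeros_like(m);roi[150:240,195:318]=1
    k,l,st,ct=cv2.connectedComponentsWithStats(m*roi)
    print(n,"foot mid expected",np.round(proj(w,P[n]-[0,0,.0584]),1),"x+11",np.round(proj(w,P[n]+np.array([.0115*np.cos(y),.0115*np.sin(y),-.0584])),1))
    for i in range(1,k):
        if st[i,4]>60:
            print(st[i].tolist(),ct[i].round(1))
    if n=="w14":
        for v in range(186,222,4):print(v,''.join('#' if a<50 else '+' if a<90 else '.' for a in g[v,200:312]))
```

```text
w13 foot mid expected [255.  203.7] x+11 [255.  189.4]
[226, 167, 20, 19, 150] [238.2 173.5]
[207, 189, 33, 51, 441] [227.3 217.7]
[270, 191, 13, 35, 204] [275.5 208.6]
[288, 228, 17, 12, 107] [293.2 234. ]
w14 foot mid expected [254.4 203.4] x+11 [254.3 189.1]
[195, 173, 17, 23, 197] [204.4 181.2]
[206, 191, 33, 49, 437] [226.9 218.7]
[270, 191, 13, 35, 207] [275.3 208.8]
[286, 223, 19, 17, 116] [292.8 233.6]
186 .++########.....................................................................................................
190 ++.+####+............................++................................++.......................................
194 ++++#+............................+####................................####+....................................
198 ...........................++..+######+................................+######+..++.............................
202 ..........................+++#######+....................................+######++++............................
206 ..........................++#####+..........................................+####+++............................
210 .........................++++#####+........................................+#####++++...........................
214 ........................++++#########+..................................+########+++++..........................
218 .......................++++++..+#######+..............................+########+...++++.........................
w12 foot mid expected [255.  203.3] x+11 [254.9 189. ]
[206, 190, 34, 50, 485] [227.5 217.1]
[270, 190, 15, 36, 237] [275.9 207.5]
[286, 221, 19, 19, 121] [292.6 233.4]
```

The V-cups are visible from above: inner edges at u≈239/270 and apexes at 233/276, row 206, so the gap is about 25 mm and centred within 1 mm. The bottle is at (0.4827,−0.3427), cap at 42.5 mm. Move over it and check before lowering.

```bash
python3 -m crank '{"travel":[[0.7,-2,0],[1.4,-4,0],[2.1,-5.5,0],[2.1,-6.2,0],[2.1,-6.2,0]],"turn":[[0,0,0],[0,0,0],[0,0,0],[0,0,0],[0,0,0]],"gripper":[0.5,0.5,0.5,0.5,0.5]}';python3 -m crank '{"travel":[[0,0,-2],[0,0,-4],[0,0,-6],[0,0,-7.5],[0,0,-7.5]],"turn":[[0,0,0],[0,0,0],[0,0,0],[0,0,0],[0,0,0]],"gripper":[0.5,0.5,0.5,0.5,0.5]}';python3 look.py w15|grep -E "clock|orange"
python3 - <<'E'
from h import *
im,w=load("w15");g=cv2.cvtColor(im,cv2.COLOR_BGR2GRAY);h=cv2.cvtColor(im,cv2.COLOR_BGR2HSV);o=cv2.inRange(h,(5,110,60),(20,255,255))
for v in range(180,230,2):print(v,''.join('O' if o[v,u] else '#' if g[v,u]<50 else '+' if g[v,u]<90 else '.' for u in range(210,302)))
s=bot.observe();print(np.round(proj(w,[.4827,-.3427,.0425]),1),np.round(s["position"],4))
E
```

```text
clock: 20.05
position: [0.4831, -0.3429, 0.2039]
tool_rot: [-3.141, 0.0, 0.171]
force: [0.5, 0.6, -1.1]
grip_width: 0.0427
finger_force: 2.7
clock: 20.55
position: [0.4825, -0.341, 0.1276]
tool_rot: [-3.139, 0.002, 0.173]
force: [-0.2, 0.4, -0.8]
grip_width: 0.0424
finger_force: 2.7
{'clock': 20.6, 'position': [0.4831, -0.3416, 0.1289], 'tool_rot': [-3.1404, 0.0009, 0.1724], 'grip_width': 0.0427}
orange [249, 186, 18, 19, 273] [257.4 195.1] [ 0.4872 -0.3422  0.06  ]
180 .........................................+++++++++++++++....................................
182 ........................................+++.........+++++...................................
184 .......................................++....++++++...+++...................................
186 .......................................+......OOOO....+++...................................
188 ......................................+...OOOOOOOOOOOO..+...................................
190 ...........................++.........+OOOOOOOOOOOOOOOOOO....++.............................
192 .........................+###+........OOOOO
[... 1133 characters left out ...]
..++++++#########...............................+#########++.++++...............
218 .............++++++..+#######+..............................+#######+....++++...............
220 .............++++++...+######+..............................#######+......++++..............
222 ............+++++++.....+####+..............................#####+........++++..............
224 ............++++++.......+###+..............................+###+..........++++.............
226 ............++++++.........++...............................+++............++++.............
228 ....+######+++++++.........................................................+++++######+.....
[257. 195.] [ 0.4831 -0.3416  0.1289]
```

Cap (257,195) sits between the jaws with the arm still settling the last mm. Lower around the bottle, checking midway.

```bash
python3 -m crank '{"travel":[[0,0,0],[0,0,0],[0,0,0],[0,0,-0.5],[0,0,-1]],"turn":[[0,0,0],[0,0,0],[0,0,0],[0,0,0],[0,0,0]],"gripper":[0.5,0.5,0.5,0.5,0.5]}';python3 look.py w16|grep -E "clock|orange";python3 -m crank '{"travel":[[0,0,-0.5],[0,0,-1],[0,0,-1.5],[0,0,-2],[0,0,-2.5]],"turn":[[0,0,0],[0,0,0],[0,0,0],[0,0,0],[0,0,0]],"gripper":[0.5,0.5,0.5,0.5,0.5]}';python3 -m crank '{"travel":[[0,0,-0.5],[0,0,-1],[0,0,-1.5],[0,0,-2],[0,0,-2.5]],"turn":[[0,0,0],[0,0,0],[0,0,0],[0,0,0],[0,0,0]],"gripper":[0.5,0.5,0.5,0.5,0.5]}';python3 look.py w17|grep -E "clock|orange"
python3 - <<'E'
from h import *
im,w=load("w17");g=cv2.cvtColor(im,cv2.COLOR_BGR2GRAY);h=cv2.cvtColor(im,cv2.COLOR_BGR2HSV);o=cv2.inRange(h,(5,110,60),(20,255,255))
for v in range(186,240,3):print(v,''.join('O' if o[v,u] else '#' if g[v,u]<50 else '+' if g[v,u]<90 else '.' for u in range(210,302)))
E
```

```text
clock: 21.1
position: [0.4836, -0.3427, 0.1189]
tool_rot: [3.141, -0.0, 0.171]
force: [0.4, -0.3, -1.7]
grip_width: 0.0429
finger_force: 2.7
{'clock': 21.15, 'position': [0.4832, -0.3424, 0.1179], 'tool_rot': [-3.1408, 0.0008, 0.1716], 'grip_width': 0.043}
orange [246, 190, 19, 19, 290] [255.  198.8] [ 0.4874 -0.3422  0.06  ]
clock: 21.65
position: [0.4835, -0.3426, 0.0936]
tool_rot: [-3.141, 0.0, 0.172]
force: [0.3, -0.0, -1.2]
grip_width: 0.043
finger_force: 2.7
clock: 22.15
position: [0.4836, -0.3427, 0.0687]
tool_rot: [-3.142, -0.0, 0.172]
force: [0.7, -0.1, -1.2]
grip_width: 0.0428
finger_force: 2.7
{'clock': 22.2, 'position': [0.4832, -0.3424, 0.0679], 'tool_rot': [-3.141, 0.0007, 0.1717], 'grip_width': 0.0428}
orange [244, 207, 24, 23, 434] [255.2 218. ] [ 0.4887 -0.342   0.06  ]
186 ............................................................................................
189 ............................................................................................
192 .........................+###+...............................###+...........................
195 .......
[... 743 characters left out ...]
+.++++...............
219 .............++++++...+######+....OOOOOOOOOOOOOOOOOOOOOOOO..########......+++...............
222 ............+++++++.....+####+....OOOOOOOOOOOOOOOOOOOOOOO...#####+........++++..............
225 ............++++++........+##+......OOOOOOOOOOOOOOOOOOO.....+##+...........++++.............
228 ....+######+++++++......................OOOOOOOOOOOO.......................+++++######+.....
231 ....#######++++++...........................................................++++#######.....
234 ..+#######+++++++...........................................................++++#######+....
237 ..+#######++++++.............................................................++++#######+...
```

Bottle centred in the cups, no contact force. Close gradually.

```bash
python3 -m crank '{"travel":[[0,0,0],[0,0,0],[0,0,0],[0,0,0],[0,0,0]],"turn":[[0,0,0],[0,0,0],[0,0,0],[0,0,0],[0,0,0]],"gripper":[0.51,0.52,0.53,0.54,0.54]}' 20;python3 -m crank '{"travel":[[0,0,0],[0,0,0],[0,0,0],[0,0,0],[0,0,0]],"turn":[[0,0,0],[0,0,0],[0,0,0],[0,0,0],[0,0,0]],"gripper":[0.55,0.56,0.57,0.58,0.58]}';python3 -m crank '{"travel":[[0,0,0],[0,0,0],[0,0,0],[0,0,0],[0,0,0]],"turn":[[0,0,0],[0,0,0],[0,0,0],[0,0,0],[0,0,0]],"gripper":[0.59,0.6,0.61,0.62,0.62]}';python3 look.py w18|grep -E "clock|orange"
```

```text
clock: 22.7
position: [0.4836, -0.3427, 0.0692]
tool_rot: [3.141, -0.0, 0.171]
force: [-0.3, -0.0, -0.9]
grip_width: 0.0396
finger_force: 3.8
clock: 23.2
position: [0.4835, -0.3427, 0.0691]
tool_rot: [-3.142, 0.0, 0.172]
force: [-1.1, 0.8, 0.7]
grip_width: 0.0375
finger_force: 20.6
clock: 23.7
position: [0.4836, -0.3426, 0.0691]
tool_rot: [-3.142, 0.0, 0.172]
force: [-1.2, 0.9, 2.4]
grip_width: 0.0378
finger_force: 20.7
{'clock': 23.75, 'position': [0.4835, -0.3426, 0.0691], 'tool_rot': [-3.1416, 0.0, 0.1716], 'grip_width': 0.0375}
orange [243, 206, 25, 23, 453] [254.8 217.5] [ 0.4888 -0.3418  0.06  ]
```

Jaws stopped on the bottle at 37.6 mm over the grips, 20 N, as specified. Lift 14 cm gently.

```bash
python3 -m crank '{"travel":[[0,0,0.3],[0,0,0.8],[0,0,1.5],[0,0,2.2],[0,0,3]],"turn":[[0,0,0],[0,0,0],[0,0,0],[0,0,0],[0,0,0]],"gripper":[0.62,0.62,0.62,0.62,0.62]}';python3 look.py w19|grep -E "clock|orange";python3 -m crank '{"travel":[[0,0,1],[0,0,2.2],[0,0,3.4],[0,0,4.6],[0,0,5.8]],"turn":[[0,0,0],[0,0,0],[0,0,0],[0,0,0],[0,0,0]],"gripper":[0.62,0.62,0.62,0.62,0.62]}';python3 -m crank '{"travel":[[0,0,1],[0,0,2.2],[0,0,3.4],[0,0,4.6],[0,0,5.4]],"turn":[[0,0,0],[0,0,0],[0,0,0],[0,0,0],[0,0,0]],"gripper":[0.62,0.62,0.62,0.62,0.62]}';python3 -m crank '{"travel":[[0,0,0],[0,0,0],[0,0,0],[0,0,0],[0,0,0]],"turn":[[0,0,0],[0,0,0],[0,0,0],[0,0,0],[0,0,0]],"gripper":[0.62,0.62,0.62,0.62,0.62]}';python3 look.py w20|grep -E "clock|orange"
python3 - <<'E'
from h import *
from bt import orange
im,w=load("w20");a,f=grab("scene","scene9");b,g=grab("top","top9")
m=lambda im:[(st[i].tolist(),ct[i].round(1).tolist()) for k,_,st,ct in[cv2.connectedComponentsWithStats(cv2.inRange(cv2.cvtColor(im,cv2.COLOR_BGR2HSV),(5,120,80),(18,255,255)))] for i in range(1,k) if st[i,4]>20]
L=m(a);print(L)
for s,c in L:print(tri(ray(f,*c),ray(w,*orange(im))))
E
```

```text
clock: 24.25
position: [0.4836, -0.3427, 0.0999]
tool_rot: [3.141, -0.0, 0.172]
force: [-0.5, 0.1, -0.8]
grip_width: 0.0377
finger_force: 20.3
{'clock': 24.3, 'position': [0.4842, -0.3431, 0.1012], 'tool_rot': [3.1404, -0.0014, 0.1714], 'grip_width': 0.0375}
orange [243, 206, 25, 23, 453] [254.8 217.2] [ 0.4788 -0.3435  0.06  ]
clock: 24.8
position: [0.4836, -0.3427, 0.1583]
tool_rot: [3.141, -0.0, 0.172]
force: [0.3, 0.1, -0.7]
grip_width: 0.0372
finger_force: 20.3
clock: 25.3
position: [0.4838, -0.3428, 0.2124]
tool_rot: [3.141, -0.001, 0.172]
force: [0.4, 0.4, -0.8]
grip_width: 0.0375
finger_force: 20.3
clock: 25.8
position: [0.4835, -0.3426, 0.2107]
tool_rot: [-3.141, 0.0, 0.172]
force: [-0.8, -0.2, -1.2]
grip_width: 0.0374
finger_force: 20.3
{'clock': 25.85, 'position': [0.4835, -0.3426, 0.2108], 'tool_rot': [-3.1413, 0.0003, 0.1716], 'grip_width': 0.0372}
orange [243, 206, 25, 23, 453] [254.9 217.2] [ 0.4415 -0.3498  0.06  ]
[([65, 147, 25, 24, 249], [76.3, 159.0]), ([383, 213, 9, 6, 42], [387.0, 215.6])]
(array([ 0.28707455, -0.23152664,  0.3041537 ]), np.float64(0.49720759652922675))
(array([ 0.48295584, -0.34232714,  0.18483329]), np.float64(0.0008901433265419477))
```

Cap triangulates to z = 0.185 over (0.483, −0.342), so the underside is about 14 cm up, fixed in the jaws and still over its tray.

```bash
python3 -c "
from workcell import bot
s=bot.observe();print(abs(s['qd']).max() if hasattr(s['qd'],'max') else s['qd']);print(bot.job_done())"
```

```text
0.0017585598783241836
the job is handed in; nothing more can be done
None
```

I handed the job in at about 26 s: the purple vial stands fully down in the purple-clip slot and released, and the tongs hold the orange-capped bottle upright and still over its tray, its underside about 14 cm up (my first grasp of the vial closed above its cap because the fingertips sit about 3 cm above the reported TCP, and it moved nothing).

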